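Hold a tube pressed on the touch-start vortex mixer

TASK

Mix the slim capped tube on the vortex mixer: first push the far end of the mixer's rocker (the end towards the cup) fully down, to touch-start, then take the slim tube out of the block and, holding it upright, press its tip gently into the rubber cup until the sprung cup has sunk about 5 mm (it starts at 3 mm; never push it down onto its stop at 8 mm). Keep it pressed so for at least three seconds and finish while still holding the tube pressed there, without letting go. Leave the two wide tubes, the vial and the gel comb where they are.

Things in the scene. Friction and masses are not known exactly. Their poses are not given: they have to be found in the camera images.
- tube_centre (a point): Centre, half-way up, of the slim tube: capped conical-bottom plastic tube 118 mm long, 20 to 45 g, the only slim one in the block. Body 17 mm across, cap 20 mm across and 14 mm tall; z runs up its axis, the tip is 59 mm below, the cap's top 59 mm above. It stands loosely upright, its upper 62 mm showing (block's top 3 mm below this point); grasp body or cap from above, any yaw.
- tube_tip (a point): The lower end of the slim tube, on its axis, 59 mm below tube_centre; z up the tube. The tip is a cone, about 4 mm across at the end, widening to the full body 12 mm further up.
- tube_block: Fixed white plastic tube block, 86 (x) x 196 (y) x 62 (z) mm, origin at the centre of its underside. Holes 56 mm deep: two wide ones at (0,-68) and (0,-22) mm with the wide tubes, four slim ones 19 mm across at (-22,26), (22,26), (-22,70) and (22,70) mm. The slim tube stands in the one at (-22,70); the other slim holes are empty.
- mixer: Fixed vortex mixer: white wedge-shaped housing 180 (x) x 130 (y) mm, origin at the centre of its underside, front to -x. Its panel slopes 22 degrees from 74 mm height at the front to 105 mm at x = -12 mm, with the rocker at y = +28 mm and a dial (does not move, 33 mm across, 18 mm proud) at y = -28 mm. The flat top, 105 mm high, carries the rubber cup at x = +35, y = 0 mm.
- mode (a joint): Rocker switch on the sloped panel, turning about the mixer's y axis, rad: 0 is level (off), +0.22 with its far, upper end (towards the cup) fully down = touch-start, -0.22 with its near end down. Moves at about 1 N pushed at its end and stays where it is left.
- rocker_touch_end (a point): On the upper surface of the black rocker, 11 mm from its pivot, in the middle of the far half that is to be pushed down (small white dot). The rocker is 30 mm long up the slope and 21 mm wide and stands 12 mm proud of the panel; this point sinks about 2.5 mm from level to touch-start. x points up the slope, z out of the panel.
- cup_floor (a point): Centre of the floor of the recess in the black rubber cup on the mixer, where the tube's tip stands; z up; sinks with the cup. The cup is 34 mm tall and 49 mm across outside; its mouth, 26 mm above this point, is 34 mm across and the recess tapers to the flat floor, about 17 mm across.
- cup (a joint): How far the cup has been pushed down, m: 0 up, 0.008 at its stop. It begins to sink at about 2 N and needs 0.8 N more for each mm (about 4.4 N at 3 mm, 6 N at 5 mm).
- wide_tube_1: A wide capped tube 33 mm across and 112 mm tall in the block's hole at (0,-22); origin at its lower end. Bystander.
- wide_tube_2: A wide capped tube 33 mm across and 112 mm tall in the block's hole at (0,-68); origin at its lower end. Bystander.
- vial: Amber bottle 32 mm across and 66 mm tall on the worktop; origin at its underside. Bystander.
- comb: Flat white gel comb, 33 x 122 x 11 mm, lying on the worktop in front; origin at the centre of its underside. Bystander.

How it is judged (in metres and radians):
On the way, in this order (a step that is already met when the one before it is completed fails the run):
1. The rocker is switched to touch-start (value of joint mode above 0.15 rad), for 0.2 s.
2. The slim tube is lifted out of the block in the gripper (z of tube_tip in the frame of tube_block above 0.066 m and contact force between the fingers and slim_tube above 1 N), for 0.2 s.
3. The slim tube, held upright, keeps the cup pressed down 3 to 7 mm for two and a half seconds (value of joint cup between 0.003 and 0.007 m and horizontal distance between tube_tip and cup_floor below 0.01 m and z of tube_tip in the frame of cup_floor between -0.004 and 0.012 m and angle between tube_tip's own z axis and vertical below 0.2 rad and contact force between slim_tube and cup between 2 and 14 N and contact force between the fingers and slim_tube above 1.5 N and contact force between the arm and cup below 0.3 N), for 2.5 s.
At the end, for the whole second after the job is handed in: Rocker at touch-start (over 0.15 rad); the gripper still holds the slim tube upright (within 0.2 rad), its tip in the cup (within 10 mm of the axis), keeping the cup 3 to 7 mm down with 2 to 14 N, the robot not touching the cup; other tubes, vial and gel comb within 20 mm of their places (all of step 3 and value of joint mode above 0.15 rad and distance of each of wide_tube_1, wide_tube_2, vial, comb from where it was at the start of the episode below 0.02 m and angle between each of wide_tube_1, wide_tube_2, vial, comb's own z axis and vertical below 0.2 rad); the arm keeps its last pose, push and grip.
It fails at once if A wide tube, the vial or the gel comb is disturbed by more than 30 mm (distance of any of wide_tube_1, wide_tube_2, vial, comb from where it was at the start of the episode above 0.03 m).
It fails at once if The tube is rammed into the cup with more than 25 N (contact force between slim_tube and cup above 25 N).
It fails at once if The cup is pushed down onto its stop (value of joint cup above 0.0078 m).
It also fails if it takes over 61 s, if anything falls off the work surface, if the arm or the gripper's body presses on something with over 40 N, if the wrist force passes 120 N, or if a joint passes its speed limit or range.

ROBOT

A 6-joint arm with a two-finger parallel gripper is mounted at the origin on a cart in front of the work surface, level with it; the furniture and walls round the work are solid. World frame = base frame: x ahead of the robot, y to its left, z up, the work surface at z = 0. Lengths are in mm, angles in rad, forces in N, time in s.
With the tool pointing down it reaches from about 275 to 750 mm from the base axis. Payload 10.2 kg.
Tool frame: the origin (TCP) lies at the very end of the fingers, on their centre line; the grasp point (between the pads) lies 19 mm behind it; z points along the fingers, y is the line along which they close (so a half turn about z gives the same grasp; the last joint's range is limited). The gripper opens to 88 mm and grips with 3 to 60 N. Pads are 18 mm wide; open, the fingers measure 123 mm over their backs; the gripper's body (75 mm by 187 mm) begins 45 mm behind the grasp point.
Start: joints at [1.057, 0.313, 1.498, -0, 1.331, -0.223], TCP at [150.54, 502.96, 238.72] pointing down, gripper open.
Joint ranges: [-2.94, 2.94], [-0.97, 2.17], [0.19, 2.56], [-1.23, 4.37], [0.02, 3.11], [-2.88, 2.88]. Speed limits (rad/s): [2.39, 2.39, 3.01, 3.14, 3.14, 3.14].

INTERFACE

Orientations are given as a unit quaternion [x, y, z, w].
In Python, from rig import env, vision, ticket gives the robot as it stands.
- The arm moves only by the tool move_arm, never from a script. Its argument "moves" is a list of rows, each a list of 7 numbers: the shift along the world's x, y, z normalised to -1 to 1, where 1 is 1000 mm, then the turn, a rotation vector about the world's x, y, z normalised to -1 to 1, where 1 is 360 degrees, then the closure in counts, from 0 (fully open) to 255 (shut). In form: [[dx, dy, dz, ax, ay, az, jaw], ...]. A call has 1 to 20 rows; each row is the pose to reach, as a shift and turn from the pose commanded when the call began, turning the shorter way round; what a row does not reach only later rows make up. A row lasts 1/10 s, in which the tool goes at most 50 mm and 8.59 degrees, less where a joint would pass 70% of its speed; a pose out of reach is approached as far as the arm can. A call with a number of a shift or a turn outside -1 to 1 is refused whole. A call with a gripper value outside its range is refused whole. The fingers move at their own pace and stop on an object; "grip_force" is the grip in N (left out, the last holds). Time passes only in rows, so rows that repeat a pose let the fingers close. It gives the time, the measured TCP pose, the force, the opening and the grip force at its end, in the units of the state.
- env.sense(): the state, without advancing time (a new reading comes with each control period).
- vision.snapshot(name): name is "scene" or "top" or "wrist"; returns a dict with "frame" (400x640x3 uint8, red, green, blue), "depth" (400x640 float32, mm along the optical axis (not along the pixel's ray), 0 where there is no reading), "camera_matrix" (3x3 intrinsics, pixels), "origin" and "orientation" of the camera in the world. Camera axes: x right, y down, z forward; pixel columns grow to the right and rows downward; lengths in mm; the calibration is good to about 2 mm. A picture is of the moment at which its call begins.
- ticket.hand_in(): hands the job in; it is judged then, once.
The state is a dict: "time": time; "joint_positions": joint angles; "dq": joint speeds; "joint_torque": joint torques, N m; "tool_pos": TCP position; "orientation": TCP orientation; "ft_force": force on the tool from outside, world axes, zero at the start; "moment": the same for the moment, N m; "gripper_width": opening from 0.0 (shut) to 1.0 (fully open); "grip_force": force on a finger pad.
Only numpy, scipy, OpenCV 4.12 (cv2) and the standard library are available. Lean on these libraries where they do the work, as an engineer would, in place of code of your own. Each camera call takes 0.05 s, during which the arm holds its last target. There are 200 camera calls.

## Working session

There is one attempt and no reset: what is moved stays moved. The work goes in short steps, Python scripts to look and compute and a tool call to move; the robot and the scene stay as the last step left them, time stands still between calls to the robot, and variables do not carry over. Pictures are saved under pics/ and viewed, at most 10 in all, crops included, and the job is handed in when it is done.

Besides the shell and the picture viewer there is one more tool, called after "Request:" by a JSON object that holds its "fn" and its "kwargs". move_arm: Moves the arm, as the interface text tells. Scaled input: -1 to 1 covers 1000 mm each way for a shift and 360 degrees each way for a turn. Its arguments: {"type":"object","properties":{"moves":{"type":"array","items":{"type":"array","items":{"type":"number"}}},"grip_force":{"type":"number"}},"required":["moves"]}

```bash
mkdir -p pics; cat > h.py <<'E'
import numpy as np, cv2
from rig import env, vision, ticket
from scipy.spatial.transform import Rotation as R
def snap(n,f):
    s=vision.snapshot(n); cv2.imwrite('pics/'+f+'.png',s['frame'][:,:,::-1]); np.savez('pics/'+f,**s); return s
def pts(s):
    K=np.array(s['camera_matrix']);d=np.array(s['depth'])
    v,u=np.mgrid[:d.shape[0],:d.shape[1]]
    P=np.stack([(u-K[0,2])/K[0,0]*d,(v-K[1,2])/K[1,1]*d,d],-1)
    W=P@R.from_quat(s['orientation']).as_matrix().T+np.array(s['origin']); W[d==0]=np.nan
    return W
def load(f): return dict(np.load('pics/'+f+'.npz'))
E
python3 - <<'E'
from h import *
for n in ['top','scene']:
    s=snap(n,n+'1'); print(n,s['origin'],s['orientation'],np.array(s['camera_matrix'])[[0,0,1],[0,2,2]])
print(env.sense())
E
```

```text
top [ 346.97350274 -303.20932091  953.6179933 ] [-0.69901994  0.71276206 -0.0246781   0.05227189] [370.36091093 319.53878639 200.30446559]
scene [-132.70255746 -780.20095713  514.71352499] [ 0.78420942 -0.35887359  0.20789094 -0.46152647] [407.98945914 314.3154128  204.0923854 ]
{'time': 0.1, 'joint_positions': array([ 1.05659722e+00,  3.13351395e-01,  1.49832576e+00,  1.40090944e-05,
        1.33096772e+00, -2.23402973e-01]), 'dq': array([ 0.00032481, -0.00298923, -0.00137571,  0.00200187,  0.00198661,
       -0.00102188]), 'joint_torque': array([ 3.60109545e-03, -4.02813649e+01, -2.52647620e+01,  6.95572654e-02,
        3.42207542e-02, -4.15226646e-05]), 'tool_pos': array([150.43370575, 502.77569363, 238.25342564]), 'orientation': array([ 1.44887939e-01,  9.89447931e-01, -4.88279884e-04, -1.96006207e-04]), 'ft_force': array([-0.56943075, -0.74388188, -0.12080083]), 'moment': array([ 0.02624962, -0.0386306 , -0.00678717]), 'grip_force': 0.0, 'gripper_width': 1.0006052717619227}
```

View pics/top1.png

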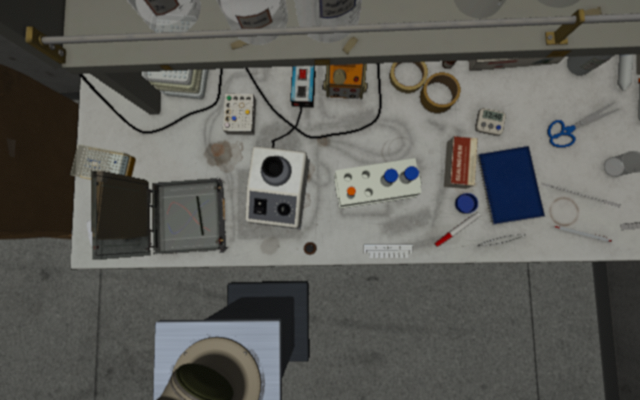

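View pics/scene1.png

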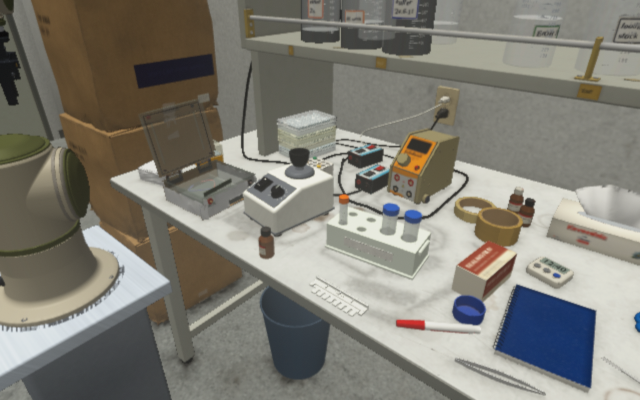

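The top view shows the mixer with its cup at about (275,168), the rocker at (260,207) and the dial at (283,210). The orange slim cap is at (351,192), the blue wide caps at (391,176) and (411,173), the vial at (310,248) and the comb at (388,250). I'll enlarge the mixer and the block.

```bash
python3 - <<'E'
from h import *
s=load('top1'); W=pts(s)
f=s['frame'][:,:,::-1]
c=cv2.resize(f[140:240,235:435],None,fx=4,fy=4,interpolation=cv2.INTER_CUBIC); cv2.imwrite('pics/crop1.png',c)
for n,(u,v) in dict(cup=(275,168),cuprimL=(262,168),rock=(260,207),dial=(283,210),slim=(351,192),w1=(391,176),w2=(411,173),vial=(310,248),top=(295,165),blk=(375,190)).items(): print(n,W[v,u].round(1))
# block top by height
x,y,z=W[...,0],W[...,1],W[...,2]
def box(n,m):
    p=np.stack([x[m],y[m]],1).astype(np.float32); r=cv2.minAreaRect(p); print(n,len(p),r, np.median(z[m]))
box('block',(abs(z-62)<5)&(y<-300+0*y)&(y>-700)&(x>200)&(x<560))
E
```

```text
cup [ 512.4 -172.6  134.5]
cuprimL [ 507.5 -148.5  162.7]
rock [ 427.9 -131.7  101.1]
dial [ 419.2 -186.4  107.6]
slim [ 455.3 -342.8  124.1]
w1 [ 490.2 -434.2  120.5]
w2 [ 496.5 -479.9  117.8]
vial [ 330.7 -244.8   68.1]
top [ 524.2 -215.   105.8]
blk [ 466.7 -403.5   63.7]
block 2993 ((499.1290283203125, -482.659423828125), (90.20733642578125, 349.76611328125), 7.390788555145264) 62.02731201265783
```

View pics/crop1.png

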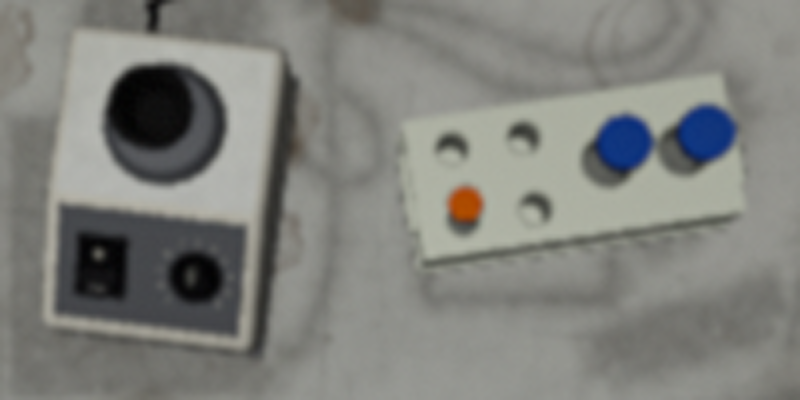

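The crop shows the rocker's white dot at crop (98,254), which is image (259.1,203.1). The dot and dial agree with the description. The cup mouth is near crop (150,108) and the orange cap at crop (465,204). Next I'll fit these precisely.

```bash
python3 - <<'E'
from h import *
s=load('top1'); W=pts(s); x,y,z=np.moveaxis(W,-1,0)
K=s['camera_matrix'];Rm=R.from_quat(s['orientation']).as_matrix();o=s['origin']
def ray(u,v,zz):
    d=Rm@np.array([(u-K[0,2])/K[0,0],(v-K[1,2])/K[1,1],1]); return o+d*(zz-o[2])/d[2]
def rect(n,m):
    k=cv2.connectedComponentsWithStats(m.astype(np.uint8)); i=1+np.argmax(k[2][1:,4]); m=k[1]==i
    p=np.stack([x[m],y[m]],1).astype(np.float32); print(n,len(p),cv2.minAreaRect(p),np.median(z[m])); return p
w=(x>200)&(x<620)
p=rect('block',w&(abs(z-62)<5)&(y<-300)&(y>-570))
p=rect('mixtop',w&(abs(z-105)<3)&(y>-290)&(y<-60)&(x>452))
m=w&(z>155)&(y>-290)&(y<-60); c,r=cv2.minEnclosingCircle(np.stack([x[m],y[m]],1).astype(np.float32)); print('cup rim',m.sum(),c,r,np.median(z[m]),z[m].max())
vv,uu=np.nonzero(m); print('rim px',uu.mean(),vv.mean(), ray(uu.mean(),vv.mean(),np.median(z[m])))
hsv=cv2.cvtColor(s['frame'],cv2.COLOR_RGB2HSV)
m=(hsv[...,0]<15)&(hsv[...,1]>170)&(np.hypot(x-455,y+343)<25)&(z>110); vv,uu=np.nonzero(m); print('slim',m.sum(),uu.mean(),vv.mean(),ray(uu.mean(),vv.mean(),np.median(z[m])),x[m].mean(),y[m].mean())
# rocker dot & surface
print('dot',W[203,259],ray(259.1,203.1,W[203,259][2])); print(W[200:212,259].round(1)); print('panel',W[196:218:3,271].round(1))
m=w&(z>115)&(y>-600)&(y<-400)&(hsv[...,2]>20)
for q in ('scene1',):
    S=load(q);V=pts(S);h=cv2.cvtColor(S['frame'],cv2.COLOR_RGB2HSV);X,Y,Z=np.moveaxis(V,-1,0)
    m=(np.hypot(X-455,Y+343)<30)&(Z>107)&(h[...,1]>150);print('scene slim',m.sum(),X[m].mean(),Y[m].mean(),Z[m].max())
    m=(abs(X-515)<60)&(abs(Y+172)<60)&(Z>150);c,r=cv2.minEnclosingCircle(np.stack([X[m],Y[m]],1).astype(np.float32));print('scene cup',m.sum(),c,r,np.percentile(Z[m],95))
E
```

```text
block 2221 ((487.87103271484375, -411.07025146484375), (86.28831481933594, 204.87982177734375), 7.393513202667236) 62.69223716407521
mixtop 1644 ((506.41595458984375, -169.4893798828125), (129.1104278564453, 118.38227844238281), 81.94664001464844) 105.27006025420417
cup rim 205 (511.7260437011719, -170.06732177734375) 24.407203674316406 161.5553061742571 165.33457289931346
rim px 271.76585365853657 165.9219512195122 [ 511.77627977 -169.78111957  161.55530617]
slim 46 350.9130434782609 190.7826086956522 [ 458.08537693 -342.68274314  123.92021499] 458.0978884567639 -342.6842033310637
dot [ 436.89791702 -130.11167932  104.66194437] [ 436.65957884 -130.34558076  104.66194437]
[[ 444.7 -128.7   97.7]
 [ 441.5 -130.2  105. ]
 [ 438.7 -131.2  109.9]
 [ 436.9 -130.1  104.7]
 [ 434.5 -130.2  105. ]
 [ 432.2 -130.1  104.8]
 [ 430.1 -129.6  102.3]
 [ 428.1 -129.    99.3]
 [ 425.5 -129.6  101.9]
 [ 423.1 -129.6  102.2]
 [ 421.  -129.2  100. ]
 [ 418.6 -129.4  101.2]]
panel [[ 453.3 -157.3   99.5]
 [ 446.2 -157.2   99.3]
 [ 439.3 -157.1   98.6]
 [ 432.5 -156.6   95.7]
 [ 425.7 -156.1   92.9]
 [ 419.  -155.5   89.4]
 [ 412.2 -154.8   85.4]
 [ 405.3 -154.3   82.8]]
scene slim 62 455.4526451503648 -344.8834858912285 123.21253465519646
scene cup 190 (512.4100341796875, -170.0263214111328) 25.496013641357422 160.21795374000126
```

```bash
python3 - <<'E'
from h import *
for n in ('top1','scene1'):
    x,y,z=np.moveaxis(pts(load(n)),-1,0)
    for a in range(-100,600,100):
        m=(y>a)&(y<=a+100)&(x>230)&(x<560); print(n,a,m.sum(),np.nanpercentile(z[m],99.5).round() if m.any() else 0)
print(R.from_quat(env.sense()['orientation']).as_matrix().round(3))
E
```

```text
top1 -100 3844 89.0
top1 0 4047 60.0
top1 100 7826 229.0
top1 200 1107 66.0
top1 300 2146 65.0
top1 400 19 -792.0
top1 500 4416 28.0
scene1 -100 3870 66.0
scene1 0 3285 57.0
scene1 100 7228 225.0
scene1 200 2750 41.0
scene1 300 4711 38.0
scene1 400 441 -794.0
scene1 500 12005 456.0
[[-0.958  0.287 -0.001]
 [ 0.287  0.958 -0.001]
 [ 0.    -0.001 -1.   ]]
```

Request:
{"fn": "move_arm", "kwargs": {"moves": [[0,0,0.07,0,0,0,255],[0,0,0.07,0,0,0,255],[0.2855,-0.634,0.07,0,0,0.0239,255],[0.2855,-0.634,0.07,0,0,0.0239,255],[0.2855,-0.634,0.07,0,0,0.0239,255],[0.2855,-0.634,0.07,0,0,0.0239,255],[0.2855,-0.634,0.07,0,0,0.0239,255],[0.2855,-0.634,0.07,0,0,0.0239,255],[0.2855,-0.634,0.07,0,0,0.0239,255],[0.2855,-0.634,0.07,0,0,0.0239,255],[0.2855,-0.634,0.07,0,0,0.0239,255],[0.2855,-0.634,0.07,0,0,0.0239,255],[0.2855,-0.634,0.07,0,0,0.0239,255],[0.2855,-0.634,0.07,0,0,0.0239,255],[0.2855,-0.634,0.07,0,0,0.0239,255],[0.2855,-0.634,0.07,0,0,0.0239,255],[0.2855,-0.634,0.07,0,0,0.0239,255],[0.2855,-0.634,0.07,0,0,0.0239,255],[0.2855,-0.634,0.07,0,0,0.0239,255],[0.2855,-0.634,0.07,0,0,0.0239,255]], "grip_force": 20}}

```text
time: 2.1
tool_pos: [435.8, -130.0, 309.0]
orientation: [0.07, 0.998, -0.0, 0.0]
ft_force: [-0.2, 0.3, -0.5]
gripper_width: 0.008
grip_force: 0.0
```

```bash
python3 - <<'E'
from h import *
s=snap('wrist','wr1'); print(s['origin'],env.sense()['tool_pos'])
E
```

```text
[ 372.34025259 -121.86962658  456.1021138 ] [ 435.85411733 -130.08546282  309.06633827]
```

View pics/wr1.png

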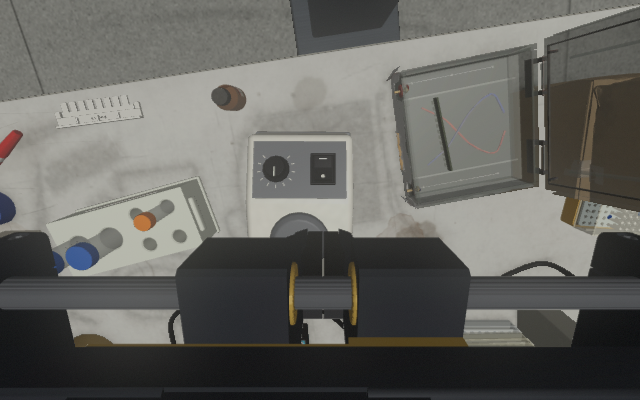

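The wrist view shows the rocker dot at (323,176), in line with the fingers. The orange cap is at (145,222).

```bash
python3 - <<'E'
from h import *
s=load('wr1'); W=pts(s)
K=s['camera_matrix'];Rm=R.from_quat(s['orientation']).as_matrix();o=s['origin']
def ray(u,v,zz):
    d=Rm@np.array([(u-K[0,2])/K[0,0],(v-K[1,2])/K[1,1],1]); return o+d*(zz-o[2])/d[2]
print(W[176,323],ray(323,176,104.7)); print(W[150:190:3,323].round(1))
h=cv2.cvtColor(s['frame'],cv2.COLOR_RGB2HSV); x,y,z=np.moveaxis(W,-1,0)
m=(h[...,0]<15)&(h[...,1]>170)&(np.hypot(x-457,y+343)<25)&(z>119); vv,uu=np.nonzero(m); print('slim',m.sum(),uu.mean(),vv.mean(),ray(uu.mean(),vv.mean(),123.9),z[m].max())
E
```

```text
[ 437.74206363 -130.50365496  107.26527399] [ 438.22301502 -130.56714782  104.7       ]
[[ 410.7 -126.7   83.6]
 [ 413.5 -127.1   90.1]
 [ 416.2 -127.5   96.6]
 [ 419.6 -127.9   97.6]
 [ 422.8 -128.4   99.5]
 [ 426.2 -128.9  100. ]
 [ 429.5 -129.3  100.9]
 [ 432.7 -129.8  103.1]
 [ 435.5 -130.2  106.6]
 [ 438.8 -130.7  107.8]
 [ 443.  -131.2  104.3]
 [ 446.9 -131.8  102.7]
 [ 451.  -132.4  100.1]
 [ 454.4 -132.8  101. ]]
slim 3 145.66666666666666 223.66666666666666 [ 461.24392188 -338.83747818  123.9       ] 125.5060128941492
```

Request:
{"fn": "move_arm", "kwargs": {"moves": [[0,0,-0.05,0,0,0,255],[0,0,-0.1,0,0,0,255],[0,0,-0.15,0,0,0,255],[0,0,-0.18,0,0,0,255],[0,0,-0.192,0,0,0,255],[0,0,-0.195,0,0,0,255],[0,0,-0.195,0,0,0,255]]}}

```text
time: 2.85
tool_pos: [436.2, -130.7, 114.1]
orientation: [0.07, 0.998, -0.0, 0.0]
ft_force: [0.5, 0.2, 0.5]
gripper_width: 0.003
grip_force: 0.0
```

Request:
{"fn": "move_arm", "kwargs": {"moves": [[0.002,0,-0.003,0,0,0,255],[0.002,0,-0.005,0,0,0,255],[0.002,0,-0.007,0,0,0,255],[0.002,0,-0.007,0,0,0,255]]}}

```text
time: 3.25
tool_pos: [438.2, -131.1, 106.9]
orientation: [0.07, 0.998, -0.0, 0.0]
ft_force: [0.3, -0.5, 1.2]
gripper_width: 0.0
grip_force: 0.2
```

Request:
{"fn": "move_arm", "kwargs": {"moves": [[0,0,-0.001,0,0,0,255],[0,0,-0.0015,0,0,0,255],[0,0,-0.0015,0,0,0,255]]}}

```text
time: 3.55
tool_pos: [438.1, -131.1, 105.3]
orientation: [0.07, 0.998, -0.0, 0.0]
ft_force: [1.2, 0.1, 0.5]
gripper_width: 0.007
grip_force: 0.5
```

Request:
{"fn": "move_arm", "kwargs": {"moves": [[0,0,-0.001,0,0,0,255],[0,0,-0.001,0,0,0,255]]}}

```text
time: 3.75
tool_pos: [438.0, -131.1, 104.1]
orientation: [0.07, 0.998, 0.0, -0.0]
ft_force: [0.7, 0.4, 0.1]
gripper_width: 0.003
grip_force: 0.4
```

Contact is only just beginning, so I continue in 1 mm steps and watch the force.

Request:
{"fn": "move_arm", "kwargs": {"moves": [[0,0,-0.001,0,0,0,255],[0,0,-0.001,0,0,0,255]]}}

```text
time: 3.95
tool_pos: [438.2, -131.1, 103.7]
orientation: [0.07, 0.998, -0.0, 0.0]
ft_force: [-1.1, 1.2, 7.2]
gripper_width: 0.008
grip_force: 3.7
```

Request:
{"fn": "move_arm", "kwargs": {"moves": [[0,0,-0.001,0,0,0,255],[0,0,-0.001,0,0,0,255]]}}

```text
time: 4.15
tool_pos: [438.2, -131.1, 103.4]
orientation: [0.07, 0.998, -0.0, 0.0]
ft_force: [-3.4, 1.7, 15.5]
gripper_width: 0.005
grip_force: 8.0
```

Request:
{"fn": "move_arm", "kwargs": {"moves": [[0,0,-0.0005,0,0,0,255],[0,0,-0.0005,0,0,0,255]]}}

```text
time: 4.35
tool_pos: [438.3, -131.2, 103.3]
orientation: [0.07, 0.998, -0.0, 0.0]
ft_force: [-5.2, 2.2, 20.5]
gripper_width: 0.007
grip_force: 10.3
```

The stop is reached, with the force rising steeply. I'll lift off and check the rocker.

Request:
{"fn": "move_arm", "kwargs": {"moves": [[0,0,0.03,0,0,0,255],[0,0,0.07,0,0,0,0],[0,-0.04,0.12,0,0,-0.02,0],[0.02,-0.09,0.12,0,0,-0.044,0],[0.02,-0.14,0.12,0,0,-0.068,0],[0.02,-0.19,0.12,0,0,-0.092,0],[0.02,-0.212,0.12,0,0,-0.115,0],[0.02,-0.212,0.12,0,0,-0.138,0],[0.02,-0.212,0.12,0,0,-0.161,0],[0.02,-0.212,0.12,0,0,-0.184,0],[0.02,-0.212,0.12,0,0,-0.2083,0],[0.02,-0.212,0.12,0,0,-0.2083,0],[0.02,-0.212,0.12,0,0,-0.2083,0]]}}

```text
time: 5.65
tool_pos: [457.9, -342.9, 221.4]
orientation: [0.661, 0.75, 0.0, -0.0]
ft_force: [-0.1, 0.1, 0.1]
gripper_width: 0.995
grip_force: 0.0
```

```bash
python3 - <<'E'
from h import *
s=snap('scene','sc2');snap('top','top2');w=snap('wrist','wr2'); print(env.sense()['tool_pos'],w['origin'])
a=load('scene1')['frame'];b=s['frame']
c=[cv2.resize(f[165:215,235:315],None,fx=5,fy=5,interpolation=cv2.INTER_CUBIC) for f in (a,b)]
cc=np.hstack(c); ww=cv2.resize(w['frame'],(480,300)); out=np.zeros((550,800,3),np.uint8); out[:250]=cc; out[250:,:480]=ww
cv2.imwrite('pics/cmp.png',out[:,:,::-1])
E
```

```text
[ 458.00488953 -342.96228453  221.61159909] [ 450.93777997 -279.43511686  368.70212314]
```

View pics/cmp.png

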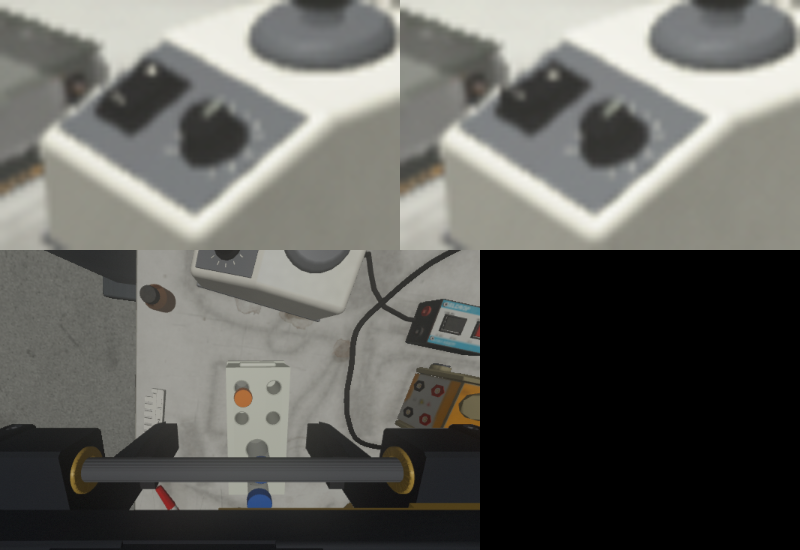

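The rocker's far dot has sunk from crop row 71 to 76, and its near mark has risen from row 99 to 96, so it is at touch-start. The wrist view shows the orange cap at about (324,197) in full-image pixels. I'll measure it.

```bash
python3 - <<'E'
from h import *
for n in ('wr2','top2'):
    s=load(n); W=pts(s)
    K=s['camera_matrix'];Rm=R.from_quat(s['orientation']).as_matrix();o=s['origin']
    def ray(u,v,zz):
        d=Rm@np.array([(u-K[0,2])/K[0,0],(v-K[1,2])/K[1,1],1]); return o+d*(zz-o[2])/d[2]
    h=cv2.cvtColor(s['frame'],cv2.COLOR_RGB2HSV); x,y,z=np.moveaxis(W,-1,0)
    m=((h[...,0]<18)&(h[...,1]>150)&(np.hypot(x-457,y+343)<30)&(z>100)); vv,uu=np.nonzero(m)
    if len(vv)<5: print(n,len(vv)); continue
    c,r=cv2.minEnclosingCircle(np.stack([uu,vv],1).astype(np.float32))
    print(n,m.sum(),c,r,ray(*c,124),np.nanmin(x[m]),np.nanmax(x[m]),np.percentile(z[m],[5,50,95]))
    m2=m&(z>121);vv,uu=np.nonzero(m2);print(m2.sum(),ray(uu.mean(),vv.mean(),124) if len(vv) else 0,W[m2].mean(0))
# holes: intersect of block in wr2
s=load('wr2');W=pts(s);x,y,z=np.moveaxis(W,-1,0)
m=(abs(z-62)<4)&(abs(x-488)<70)&(y<-305)&(y>-520);p=np.stack([x[m],y[m]],1).astype(np.float32);print(cv2.minAreaRect(p),np.median(z[m]))
E
```

```text
wr2 411 (323.84210205078125, 197.3157958984375) 11.47631549835205 [ 459.72264549 -342.73268106  124.        ] 450.52735717566895 469.11536546044937 [123.10446481 124.21445796 125.42558525]
411 [ 459.72823363 -342.84313616  124.        ] [ 459.72504121 -342.80153571  124.23810955]
top2 0
((488.56439208984375, -409.3235778808594), (86.31648254394531, 199.2759552001953), 7.340282917022705) 62.9977438624164
```

Request:
{"fn": "move_arm", "kwargs": {"moves": [[0.001,0,-0.04,0,0,0,0],[0.001,0,-0.08,0,0,0,0],[0.001,0,-0.11,0,0,0,0],[0.001,0,-0.13,0,0,0,0],[0.001,0,-0.145,0,0,0,0],[0.001,0,-0.152,0,0,0,0],[0.001,0,-0.152,0,0,0,0],[0.001,0,-0.152,0,0,0,255],[0.001,0,-0.152,0,0,0,255],[0.001,0,-0.152,0,0,0,255],[0.001,0,-0.152,0,0,0,255],[0.001,0,-0.152,0,0,0,255],[0.001,0,-0.152,0,0,0,255],[0.001,0,-0.152,0,0,0,255],[0.001,0,-0.152,0,0,0,255],[0.001,0,-0.152,0,0,0,255]], "grip_force": 20}}

```text
time: 7.4
tool_pos: [459.0, -343.0, 69.7]
orientation: [0.663, 0.749, -0.0, -0.0]
ft_force: [-0.1, -0.2, -0.5]
gripper_width: 0.216
grip_force: 19.8
```

Request:
{"fn": "move_arm", "kwargs": {"moves": [[0,0,0.01,0,0,0,255],[0,0,0.03,0,0,0,255],[0,0,0.06,0,0,0,255],[0,0,0.09,0,0,0,255],[0,0,0.12,0,0,0,255],[0,0,0.15,0,0,0,255],[0,0,0.18,0,0,0,255],[0,0,0.19,0,0,0,255],[0,0,0.19,0,0,0,255],[0,0,0.19,0,0,0,255],[0,0,0.19,0,0,0,255]]}}

```text
time: 8.5
tool_pos: [458.7, -342.7, 258.1]
orientation: [0.663, 0.749, 0.0, -0.001]
ft_force: [-0.1, -0.4, -0.1]
gripper_width: 0.206
grip_force: 19.5
```

```bash
python3 - <<'E'
from h import *
s=snap('scene','sc3'); st=env.sense(); print(st['tool_pos'],st['gripper_width'],st['grip_force'])
K=s['camera_matrix'];Rm=R.from_quat(s['orientation']).as_matrix()
p=st['tool_pos']
for q in (p,p-[0,0,63.7]):
    c=Rm.T@(q-s['origin']); print(K[0,0]*c[0]/c[2]+K[0,2],K[1,1]*c[1]/c[2]+K[1,2])
c=Rm.T@(p-s['origin']);u,v=int(K[0,0]*c[0]/c[2]+K[0,2]),int(K[1,1]*c[1]/c[2]+K[1,2]); print(u,v)
cv2.imwrite('pics/sc3c.png',cv2.resize(s['frame'][v-50:v+70,u-80:u+80],None,fx=5,fy=5,interpolation=cv2.INTER_CUBIC)[:,:,::-1])
E
```

```text
[ 458.76682854 -342.75594076  258.28851253] 0.21235851017595145 19.549802070141595
345.8597144314477 132.67243136732745
344.799048496431 163.95506100453755
345 132
```

View pics/sc3c.png

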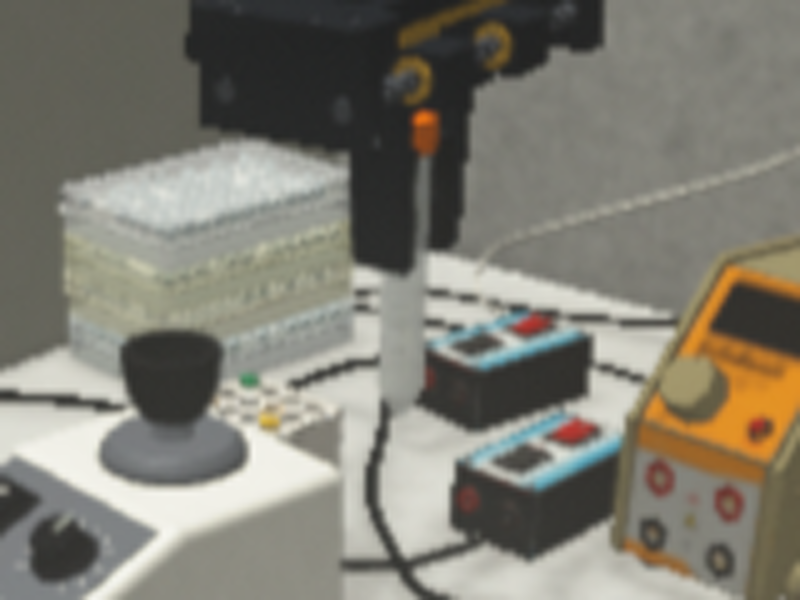

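The tube hangs in the fingers, nearly upright (about 3° lean). Its tip is at crop (402,405), close to the predicted (399,410). Moving over the cup.

Request:
{"fn": "move_arm", "kwargs": {"moves": [[0.01,0.03,0,0,0,0,255],[0.02,0.065,0,0,0,0,255],[0.03,0.1,0,0,0,0,255],[0.04,0.13,0,0,0,0,255],[0.048,0.155,0,0,0,0,255],[0.053,0.17,0,0,0,0,255],[0.053,0.173,0,0,0,0,255],[0.053,0.173,0,0,0,0,255],[0.053,0.173,0,0,0,0,255]]}}

```text
time: 9.45
tool_pos: [511.8, -171.0, 259.5]
orientation: [0.663, 0.748, -0.0, -0.0]
ft_force: [-0.1, -0.8, 0.7]
gripper_width: 0.206
grip_force: 19.6
```

```bash
python3 - <<'E'
from h import *
st=env.sense(); print(st['tool_pos'],st['ft_force']); s=snap('scene','sc4');snap('wrist','wr4')
w=load('wr4')
c=cv2.resize(s['frame'][100:200,235:365],None,fx=4.5,fy=4.5,interpolation=cv2.INTER_CUBIC)
cv2.imwrite('pics/sc4c.png',c[:,:,::-1])
E
```

```text
[ 511.7780111  -171.02522463  259.4983973 ] [-0.05718439 -0.80194819  0.65019977]
```

View pics/sc4c.png

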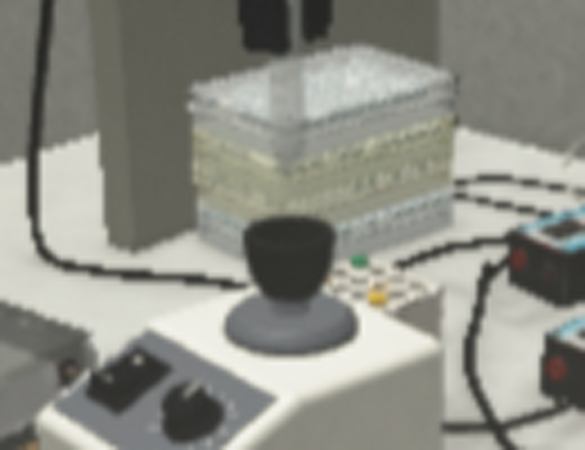

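The tube's tip, at crop (288,160), is above the cup mouth at (290,230), so they line up in this view. I'll descend to just above the expected contact.

Request:
{"fn": "move_arm", "kwargs": {"moves": [[0,0.001,-0.015,0,0,0,255],[0,0.001,-0.03,0,0,0,255],[0,0.001,-0.042,0,0,0,255],[0,0.001,-0.05,0,0,0,255],[0,0.001,-0.053,0,0,0,255],[0,0.001,-0.053,0,0,0,255],[0,0.001,-0.053,0,0,0,255]], "grip_force": 25}}

```text
time: 10.25
tool_pos: [512.3, -169.2, 207.3]
orientation: [0.663, 0.749, 0.0, 0.0]
ft_force: [0.2, -0.7, -0.8]
gripper_width: 0.206
grip_force: 24.4
```

Request:
{"fn": "move_arm", "kwargs": {"moves": [[0,0,-0.001,0,0,0,255],[0,0,-0.002,0,0,0,255],[0,0,-0.002,0,0,0,255]]}}

```text
time: 10.55
tool_pos: [512.0, -169.0, 204.7]
orientation: [0.663, 0.749, -0.0, 0.0]
ft_force: [-0.7, 0.7, -0.3]
gripper_width: 0.207
grip_force: 24.4
```

Request:
{"fn": "move_arm", "kwargs": {"moves": [[0,0,-0.001,0,0,0,255],[0,0,-0.002,0,0,0,255],[0,0,-0.002,0,0,0,255]]}}

```text
time: 10.85
tool_pos: [512.0, -169.0, 202.6]
orientation: [0.663, 0.749, -0.0, -0.0]
ft_force: [0.2, 0.1, -0.5]
gripper_width: 0.208
grip_force: 24.4
```

Request:
{"fn": "move_arm", "kwargs": {"moves": [[0,0,-0.001,0,0,0,255],[0,0,-0.002,0,0,0,255],[0,0,-0.002,0,0,0,255]]}}

```text
time: 11.15
tool_pos: [512.0, -169.0, 200.6]
orientation: [0.663, 0.749, -0.0, -0.0]
ft_force: [0.2, -0.0, -0.2]
gripper_width: 0.207
grip_force: 24.4
```

Request:
{"fn": "move_arm", "kwargs": {"moves": [[0,0,-0.001,0,0,0,255],[0,0,-0.001,0,0,0,255]]}}

```text
time: 11.35
tool_pos: [512.0, -169.0, 199.6]
orientation: [0.663, 0.749, -0.0, -0.0]
ft_force: [1.1, 0.2, -1.0]
gripper_width: 0.207
grip_force: 24.4
```

Request:
{"fn": "move_arm", "kwargs": {"moves": [[0,0,-0.001,0,0,0,255],[0,0,-0.001,0,0,0,255]]}}

```text
time: 11.55
tool_pos: [512.0, -169.0, 198.6]
orientation: [0.663, 0.749, 0.0, -0.0]
ft_force: [-0.0, -0.0, -0.3]
gripper_width: 0.205
grip_force: 24.4
```

Request:
{"fn": "move_arm", "kwargs": {"moves": [[0,0,-0.001,0,0,0,255],[0,0,-0.001,0,0,0,255]]}}

```text
time: 11.75
tool_pos: [512.1, -169.1, 197.9]
orientation: [0.663, 0.749, 0.0, 0.0]
ft_force: [-0.4, -0.7, 2.1]
gripper_width: 0.202
grip_force: 24.4
```

Request:
{"fn": "move_arm", "kwargs": {"moves": [[0,0,-0.001,0,0,0,255],[0,0,-0.001,0,0,0,255]]}}

```text
time: 11.95
tool_pos: [512.1, -169.1, 196.8]
orientation: [0.663, 0.749, 0.0, 0.0]
ft_force: [0.2, 0.7, 2.5]
gripper_width: 0.213
grip_force: 24.4
```

Request:
{"fn": "move_arm", "kwargs": {"moves": [[0,0,-0.001,0,0,0,255],[0,0,-0.002,0,0,0,255],[0,0,-0.002,0,0,0,255]]}}

```text
time: 12.25
tool_pos: [512.1, -169.1, 194.8]
orientation: [0.663, 0.749, 0.0, 0.0]
ft_force: [-0.7, 0.8, 3.9]
gripper_width: 0.205
grip_force: 24.4
```

Request:
{"fn": "move_arm", "kwargs": {"moves": [[0,0,-0.001,0,0,0,255],[0,0,-0.001,0,0,0,255],[0,0,-0.001,0,0,0,255]]}}

```text
time: 12.55
tool_pos: [512.1, -169.1, 193.8]
orientation: [0.663, 0.749, 0.0, 0.0]
ft_force: [-0.2, 0.2, 4.5]
gripper_width: 0.208
grip_force: 24.4
```

```bash
python3 - <<'E'
from h import *
for i in range(6): snap('scene','sc5'); st=env.sense(); print(st['tool_pos'],st['ft_force'].round(2))
P=[]
for n in ('sc4','sc5'):
    X,Y,Z=np.moveaxis(pts(load(n)),-1,0); m=(np.hypot(X-512,Y+170)<40)&(Z>140)&(Z<172); P.append(np.percentile(Z[m],[90,95,98]))
print(P)
E
```

```text
[ 512.11559963 -169.06301964  193.83610799] [0.32 0.03 4.53]
[ 512.09519354 -169.08152552  193.82994413] [ 0.29 -0.05  4.75]
[ 512.08161608 -169.0660948   193.82061186] [-0.8  -0.07  5.45]
[ 512.08993371 -169.05237935  193.79574012] [-0.18  0.74  4.6 ]
[ 512.06793817 -169.05052815  193.77843653] [0.02 0.27 4.93]
[ 512.08156025 -169.07053714  193.78932219] [0.11 0.23 5.22]
[array([159.98735818, 160.45476785, 160.66413149]), array([163.82257191, 167.7225419 , 170.3815844 ])]
```

Net force is about 5.3 N, which puts the cup about 4.2 mm down. I'll add 0.7 mm and hold.

Request:
{"fn": "move_arm", "kwargs": {"moves": [[0,0,-0.0007,0,0,0,255],[0,0,-0.0007,0,0,0,255],[0,0,-0.0007,0,0,0,255],[0,0,-0.0007,0,0,0,255],[0,0,-0.0007,0,0,0,255],[0,0,-0.0007,0,0,0,255],[0,0,-0.0007,0,0,0,255],[0,0,-0.0007,0,0,0,255],[0,0,-0.0007,0,0,0,255],[0,0,-0.0007,0,0,0,255],[0,0,-0.0007,0,0,0,255],[0,0,-0.0007,0,0,0,255],[0,0,-0.0007,0,0,0,255],[0,0,-0.0007,0,0,0,255],[0,0,-0.0007,0,0,0,255],[0,0,-0.0007,0,0,0,255],[0,0,-0.0007,0,0,0,255],[0,0,-0.0007,0,0,0,255],[0,0,-0.0007,0,0,0,255],[0,0,-0.0007,0,0,0,255]]}}

```text
time: 14.85
tool_pos: [512.1, -169.1, 193.1]
orientation: [0.663, 0.749, 0.0, 0.0]
ft_force: [-0.8, -0.4, 5.8]
gripper_width: 0.206
grip_force: 24.4
```

Request:
{"fn": "move_arm", "kwargs": {"moves": [[0,0,0,0,0,0,255],[0,0,0,0,0,0,255],[0,0,0,0,0,0,255],[0,0,0,0,0,0,255],[0,0,0,0,0,0,255],[0,0,0,0,0,0,255],[0,0,0,0,0,0,255],[0,0,0,0,0,0,255],[0,0,0,0,0,0,255],[0,0,0,0,0,0,255],[0,0,0,0,0,0,255],[0,0,0,0,0,0,255],[0,0,0,0,0,0,255],[0,0,0,0,0,0,255],[0,0,0,0,0,0,255],[0,0,0,0,0,0,255],[0,0,0,0,0,0,255],[0,0,0,0,0,0,255]]}}

```text
time: 16.65
tool_pos: [512.1, -169.1, 193.1]
orientation: [0.663, 0.749, 0.0, 0.0]
ft_force: [0.7, 0.4, 5.2]
gripper_width: 0.204
grip_force: 24.4
```

```bash
python3 - <<'E'
from h import *
f=[]
for i in range(10): s=snap('scene','sc6'); st=env.sense(); f.append(st['ft_force'])
print(st['time'],st['tool_pos'],np.mean(f,0),st['gripper_width'],st['grip_force'])
c=cv2.resize(s['frame'][100:200,235:365],None,fx=5,fy=5,interpolation=cv2.INTER_CUBIC)
cv2.imwrite('pics/sc6c.png',c[:,:,::-1])
E
```

```text
17.15 [ 512.09912665 -169.08054856  193.159784  ] [-2.92222440e-04 -2.66233745e-02  5.42497555e+00] 0.2075235880130399 24.445343940589055
```

View pics/sc6c.png

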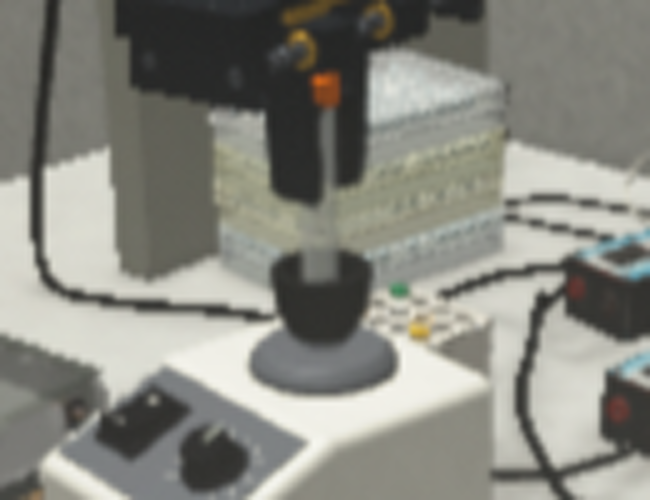

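The tube stands upright in the cup mouth at crop (320,265), and the rocker is still tilted. It has been held at about 5.7 N (about 4.7 mm down) for over 4 s, so I'm handing in.

```bash
python3 -c "
from rig import ticket; print(ticket.hand_in())"
```

```text
the job is handed in; nothing more can be done
None
```

The job is handed in; no verdict came back: the rocker is at touch-start, and the gripper still holds the slim tube upright in the cup, which I estimate from the measured force is about 4.7 mm down and was held there for over four seconds.

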